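Sweep the adapters into the sorting tray's trough and shut its flap

ROBOT

A 6-joint arm with a two-finger parallel gripper is mounted at the origin on a cart in front of the work surface, level with it; the furniture and walls round the work are solid. World frame = base frame: x ahead of the robot, y to its left, z up, the work surface at z = 0. Lengths are in m, angles in rad, forces in N, time in s.
With the tool pointing down it reaches from about 0.275 to 0.725 m from the base axis. Payload 15.9 kg.
Tool frame: the origin (TCP) lies midway between the tips of the shut fingers; the grasp point (between the pads) lies 19 mm behind it; z points along the fingers, y is the line along which they close (so a half turn about z gives the same grasp; the last joint's range is limited). The gripper opens to 85 mm and grips with 20 to 120 N. Pads are 22 mm wide; open, the fingers measure 114 mm over their backs; the gripper's body (76 mm by 85 mm) begins 54 mm behind the grasp point. The pads swing forward as they close: fully open they stand 13 mm farther back than shut.
Start: joints at [-1.171, 0.213, -0.034, 1.323, 0, 1.571], TCP at [0.195, -0.461, 0.231] pointing down, gripper open.
Joint ranges: [-2.98, 2.98], [-0.74, 1.72], [-1.14, 1.35], [-2.1, 2.04], [-1.57, 1.44], [-3.14, 3.14]. Speed limits (rad/s): [1.89, 1.89, 2.39, 2.57, 3.14, 3.14].

INTERFACE

Orientations are given as a unit quaternion [w, x, y, z].
In Python, from workcell import manip gives the robot as it stands.
- The arm moves only by the tool play_rows, never from a script. Its argument "motion" is a list of rows, each an object with "slide": the shift along the world's x, y, z in m, a list of three; "rot": the turn, a rotation vector about the world's x, y, z in degrees, a list of three; "jaw": the opening in per cent of the stroke, from 0 (shut) to 100 (fully open). In form: [{"slide": [x, y, z], "rot": [rx, ry, rz], "jaw": jaw}, ...]. A call has 1 to 20 rows; each row is the pose to reach, as a shift and turn from the pose commanded when the call began; what a row does not reach only later rows make up. A row lasts 1/12 s, in which the tool goes at most 41.7 mm and 7.16 degrees, less where a joint would pass 70% of its speed; a pose out of reach is approached as far as the arm can. A call with a gripper value outside its range is refused whole. The fingers move at their own pace and stop on an object; "force" is the grip in N (left out, the last holds). Time passes only in rows, so rows that repeat a pose let the fingers close. It gives the time, the measured TCP pose, the force, the opening and the grip force at its end, in the units of the state.
- manip.get_obs(): the state, without advancing time (a new reading comes with each control period).
- manip.grab_frame(name): name is "scene" or "top" or "wrist"; returns (picture, depth): 480x640x3 uint8, red, green, blue; 480x640 float32, m along the optical axis (not along the pixel's ray), 0 where there is no reading.
- manip.camera_info(name): a dict with "vertical_fov" (degrees; the focal length in pixels is half the picture's height over the tangent of half this angle, whatever the lens; pixels are square), "cx", "cy" (the principal point, pixels), "T" (4x4, takes a point from camera to world coordinates). Camera axes: x right, y up, looking along -z (the intrinsics and any distortion apply to the point x, -y, -z); pixel columns grow to the right and rows downward; lengths in m; the calibration is good to about 2 mm. A picture is of the moment at which its call begins: read the wrist's pose just before it. camera_info takes no time and is no camera call; for the wrist camera it gives the pose at the moment of the call.
- manip.job_done(): hands the job in; it is judged then, once.
The state is a dict: "time": time; "q": joint angles; "joint_vel": joint speeds; "effort": joint torques, N m; "position": TCP position; "ee_rot": TCP orientation; "contact_force": force on the tool from outside, world axes, zero at the start; "ft_torque": the same for the moment, N m; "width": opening from 0.0 (shut) to 1.0 (fully open); "finger_force": force on a finger pad.
Only numpy, scipy, OpenCV 4.12 (cv2) and the standard library are available. Lean on these libraries where they do the work, as an engineer would, in place of code of your own. Each camera call takes 0.05 s, during which the arm holds its last target. There are 200 camera calls.

TASK

A kit has been emptied onto the pale grey sorting tray. Sweep the three fibre adapters with the fingers across the platform and over its open edge into the trough, leaving the two batteries lying where they are; then push the trough's flap over and press it fully shut. Only push things: nothing is to be picked up or lifted.

Things in the scene. Friction and masses are not known exactly. Their poses are not given: they have to be found in the camera images.
- tray: Pale grey plastic sorting tray, 260 (its x) x 240 (its y) x 55 mm, fixed to the table. Origin: centre of its underside. Platform: top 44 mm above the origin, x -130..130, y -50..120 mm; a rim, 5 mm thick and 11 mm high, runs along its y = 120 side and both x ends. Its open edge at y = -50 mm drops straight into the trough (x -126..126, y -116..-50 mm).
- trough (a point): Centre of the trough's floor, 6 mm above the table; the trough is 252 mm long (along the tray's x), 66 mm wide (along the tray's y) and 38 mm deep below the platform. It lies on the robot's right, the tray being turned by up to 15 degrees either way.
- flap_hinge (a point): Middle of the flap's hinge line, 45 mm above the table along the tray's x, over the trough's outer wall at y = -117 mm of the tray.
- flap (a joint): Hinge angle (rad) of the darker grey flap over the trough: 0 shut (flat, free edge on the platform's edge), 1.57 upright, 1.75 to 2.05 at the start (leaning outward from the platform). A plate 256 mm long, 3 mm thick, reaching 72 mm from the hinge, smooth. It stays at any angle; about 1 N at the free edge moves it.
- flap_edge (a point): Middle of the flap, 70 mm from the hinge, 2 mm from the free edge.
- adapter_a: Fibre adapter to be swept: a small blue and white plastic coupler 34 (x) x 22 (y) x 13 mm with a square flange round its waist, 12 g, lying on the platform. Its body covers x -17..9 mm and y -6..6 mm, the flange is at x = -3 mm. Origin: underside, between the ends.
- adapter_b: Fibre adapter to be swept, same as adapter_a.
- adapter_c: Fibre adapter to be swept, same as adapter_a.
- battery_a: Round battery cell 15 mm thick and 50 mm long (its y), lying on the platform among the adapters; stays where it is. Origin: centre of its underside.
- battery_b: A second battery cell of the same size lying on the platform; stays where it is. Origin: centre of its underside.
There are look-alikes about, which are no part of the job. What is shaped like the adapter_a but orange or yellow is not meant.

How it is judged:
By the outcome, as a careful person would: the job done as asked, in the order asked, and still so for the second after the job is handed in, with the robot touching nothing.
It also fails if it takes over 64 s, if anything falls off the work surface, if the arm or the gripper's body presses on something with over 40 N, if the wrist force passes 120 N, or if a joint passes its speed limit or range.

## Working session

There is one attempt and no reset: what is moved stays moved. The work goes in short steps, Python scripts to look and compute and a tool call to move; the robot and the scene stay as the last step left them, time stands still between calls to the robot, and variables do not carry over. Pictures are saved under pics/ and viewed, at most 10 in all, crops included, and the job is handed in when it is done.

Besides the shell and the picture viewer there is one more tool, called after "Call:" in YAML: its name, and indented under it one key for each argument. play_rows: Moves the arm, as the interface text tells. Its arguments: {"type":"object","properties":{"motion":{"type":"array"},"force":{"type":"number"}},"required":["motion"]}

```bash
mkdir -p pics; cat > h.py <<'E'
from workcell import manip
import numpy as np, cv2
def look(name,fn):
    info=manip.camera_info(name); im,d=manip.grab_frame(name)
    np.savez('pics/'+fn+'.npz',im=im,d=d,T=info['T'],f=240/np.tan(np.radians(info['vertical_fov'])/2),c=[info['cx'],info['cy']])
    cv2.imwrite('pics/'+fn+'.png',im[:,:,::-1]); return info
def cloud(fn):
    z=np.load('pics/'+fn+'.npz'); v,u=np.mgrid[:480,:640]; d=z['d']
    P=np.stack([(u-z['c'][0])/z['f']*d,-(v-z['c'][1])/z['f']*d,-d],-1)
    T=z['T']; return P@T[:3,:3].T+T[:3,3], z['im'], d
E
python3 - <<'E'
from h import *
i=look('top','top0');print({k:v for k,v in i.items()})
look('scene','sc0')
print(manip.get_obs())
E
```

```text
{'vertical_fov': 54.91041151612561, 'cx': 322.3583570517604, 'cy': 246.86509940508355, 'T': array([[-0.02080894,  0.98789381, -0.15372963,  0.43751179],
       [-0.99978207, -0.02030413,  0.0048532 , -0.10767475],
       [ 0.0016731 ,  0.15379712,  0.98810103,  0.8900351 ],
       [ 0.        ,  0.        ,  0.        ,  1.        ]])}
{'time': 0.1, 'q': array([-1.17101368e+00,  2.13356622e-01, -3.49686928e-02,  1.32353229e+00,
       -3.19060012e-07,  1.57077802e+00]), 'joint_vel': array([ 0.00040139, -0.00072606,  0.00089265,  0.00176483,  0.00013873,
        0.00045072]), 'effort': array([ 7.74549844e-04, -6.87250829e+01,  4.87803841e+01,  1.23096735e-02,
        1.69373499e-05,  1.54141975e-05]), 'position': array([ 0.19448748, -0.46028531,  0.23085182]), 'ee_rot': array([-5.20039880e-04,  9.80086207e-01,  1.98571763e-01, -1.05516280e-04]), 'contact_force': array([-0.37108804,  0.24728731,  0.31089688]), 'ft_torque': array([ 0.01096931, -0.02089909, -0.01100872]), 'finger_force': 0.0, 'width': 0.9967523231458734}
```

View pics/top0.png

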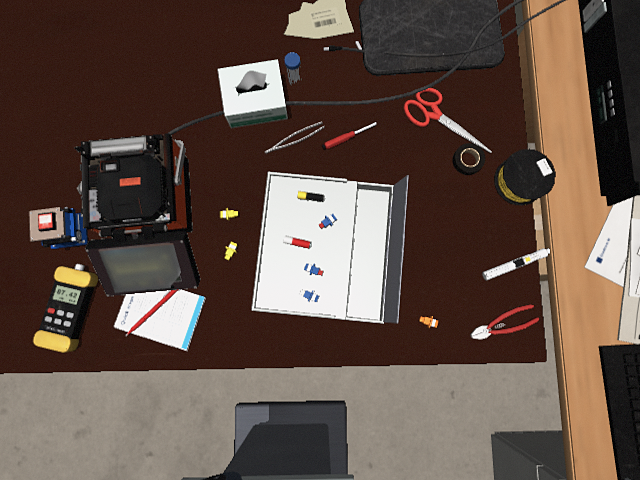

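View pics/sc0.png

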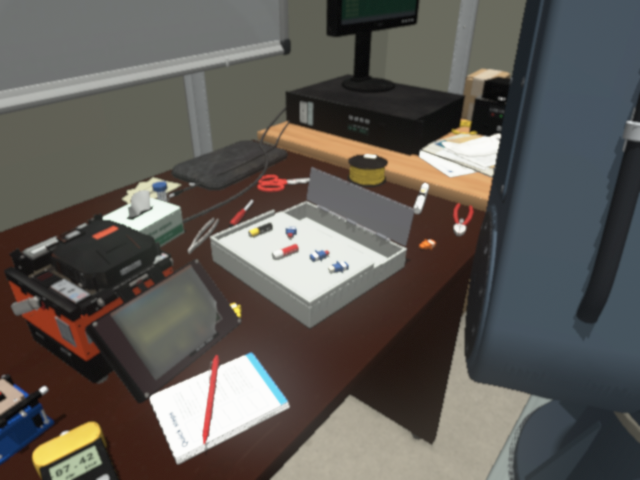

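The top view shows the tray, with adapters at about (328,221), (315,269) and (310,295), and batteries at (311,197) and (297,242). The open edge is near u≈350 and the flap near u≈400.

```bash
python3 - <<'E'
from h import *
P,im,d=cloud('top0')
c=im[160:335,215:420,::-1]; cv2.imwrite('pics/crop0.png',cv2.resize(c,None,fx=3.4,fy=3.4,interpolation=cv2.INTER_CUBIC))
z=P[...,2]
m=(abs(z-.044)<.006); m[:160]=0;m[335:]=0;m[:,:240]=0;m[:,420:]=0
pts=P[m][:,:2].astype(np.float32)
print('plat',cv2.minAreaRect(pts), np.median(z[m]))
for n,(u,v) in dict(c1=(269,173),c2=(357,181),c3=(345,320),c4=(254,311),e1=(356,185),e2=(347,318),f1=(407,177),f2=(397,322),fh=(392,186)).items(): print(n,P[v,u].round(3))
hsv=cv2.cvtColor(im,cv2.COLOR_RGB2HSV)
roi=np.zeros(d.shape,bool);roi[180:315,265:345]=1
obj=((hsv[...,1]>90)|(hsv[...,2]<110))&roi
n,l,s,ce=cv2.connectedComponentsWithStats(cv2.dilate(obj.astype(np.uint8),np.ones((3,3))))
for i in range(1,n):
    if s[i,4]>25:
        q=P[(l==i)&(z>.047)]; print(s[i],ce[i].round(1),q.mean(0).round(3),q.min(0).round(3),q.max(0).round(3))
E
```

```text
plat ((0.5714670419692993, -0.11766697466373444), (0.2349957525730133, 0.2604290246963501), 83.42034912109375) 0.04399413436550437
c1 [ 0.71  -0.015  0.055]
c2 [ 0.707 -0.184  0.001]
c3 [ 0.434 -0.152  0.001]
c4 [0.455 0.021 0.002]
e1 [ 0.686 -0.178  0.044]
e2 [ 0.438 -0.154  0.043]
f1 [ 0.678 -0.261  0.116]
f2 [ 0.43  -0.232  0.115]
fh [ 0.683 -0.246  0.042]
[264 179   7  44 189] [266.5 196.4] [ 0.66  -0.01   0.062] [ 0.438 -0.108  0.047] [ 0.699 -0.005  0.89 ]
[324 179  22   5  70] [334.9 180.7] [ 0.672 -0.135  0.125] [ 0.438 -0.155  0.047] [ 0.698 -0.108  0.89 ]
[297 190  28  13 275] [310.1 196.4] [ 0.664 -0.092  0.057] [ 0.654 -0.117  0.047] [ 0.674 -0.068  0.063]
[318 213  20  17 193] [327.3 221.4] [ 0.616 -0.122  0.054] [ 0.604 -0.138  0.048] [ 0.629 -0.106  0.06 ]
[291 237  21  13 195] [300.8 242.9] [ 0.576 -0.072  0.062] [ 0.438 -0.108  0.047] [ 0.587 -0.055  0.89 ]
[303 263   6   8  38] [305.6 266.7] [ 0.532 -0.081  0.053] [ 0.525 -0.085  0.048] [ 0.539 -0.077  0.057]
[309 263  15  14 142] [315.4 270.4] [ 0.526 -0.098  0.055] [ 0.518 -0.11   0.05 ] [ 0.538 -0.087  0.059]
[303 290  11  12 103] [308.1 294.8] [ 0.481 -0.084  0.054] [ 0.471 -0.093  0.047] [ 0.49  -0.075  0.059]
[314 294   6   9  42] [316.3 298. ] [ 0.474 -0.098  0.083] [ 0.438 -0.108  0.048] [ 0.482 -0.095  0.89 ]
[264 311  28   5 108] [276.  313.5] [ 0.45  -0.036  0.11 ] [ 0.438 -0.108  0.052] [ 0.453 -0.008  0.89 ]
```

View pics/crop0.png

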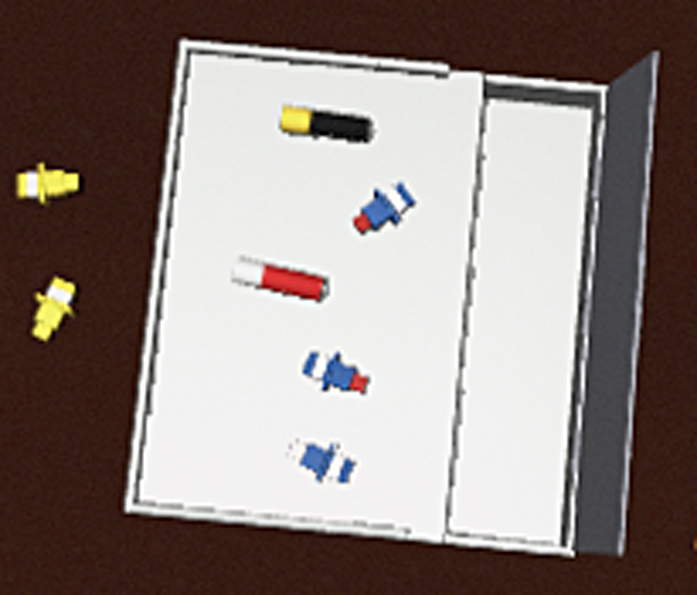

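Call:
play_rows:
  motion:
    - {"slide": [0.29, 0.413, -0.06], "rot": [0, 0, 60.5], "jaw": 0}
    - {"slide": [0.29, 0.413, -0.06], "rot": [0, 0, 60.5], "jaw": 0}
    - {"slide": [0.29, 0.413, -0.06], "rot": [0, 0, 60.5], "jaw": 0}
    - {"slide": [0.29, 0.413, -0.06], "rot": [0, 0, 60.5], "jaw": 0}
    - {"slide": [0.29, 0.413, -0.06], "rot": [0, 0, 60.5], "jaw": 0}
    - {"slide": [0.29, 0.413, -0.06], "rot": [0, 0, 60.5], "jaw": 0}
    - {"slide": [0.29, 0.413, -0.06], "rot": [0, 0, 60.5], "jaw": 0}
    - {"slide": [0.29, 0.413, -0.06], "rot": [0, 0, 60.5], "jaw": 0}
    - {"slide": [0.29, 0.413, -0.06], "rot": [0, 0, 60.5], "jaw": 0}
    - {"slide": [0.29, 0.413, -0.06], "rot": [0, 0, 60.5], "jaw": 0}
    - {"slide": [0.29, 0.413, -0.06], "rot": [0, 0, 60.5], "jaw": 0}
    - {"slide": [0.29, 0.413, -0.06], "rot": [0, 0, 60.5], "jaw": 0}
    - {"slide": [0.29, 0.413, -0.06], "rot": [0, 0, 60.5], "jaw": 0}
    - {"slide": [0.29, 0.413, -0.06], "rot": [0, 0, 60.5], "jaw": 0}
    - {"slide": [0.29, 0.413, -0.06], "rot": [0, 0, 60.5], "jaw": 0}
    - {"slide": [0.29, 0.413, -0.06], "rot": [0, 0, 60.5], "jaw": 0}

```text
time: 1.43
position: [0.484, -0.0483, 0.1713]
ee_rot: [-0.0, 0.747, 0.665, -0.0]
contact_force: [-0.5, -0.3, -0.1]
width: 0.004
finger_force: 0.0
```

```bash
python3 - <<'E'
from h import *
look('wrist','w1'); o=manip.get_obs(); print(o['time'],o['position'],o['ee_rot'],o['width'],o['q'])
P,im,d=cloud('w1'); print(P[::80,::80].round(3))
E
```

```text
1.4833 [ 0.48406035 -0.04857058  0.17146531] [ 5.91435056e-05  7.47027215e-01  6.64793447e-01 -9.56999750e-05] 0.0008754797380076503 [-9.98618755e-02  2.04758073e-01 -1.96787463e-01  1.16929332e+00
 -2.20945787e-04  1.58729620e+00]
[[[-0.272  0.444 -0.746]
  [-0.071  0.421 -0.747]
  [ 0.385  0.13  -0.001]
  [ 0.445  0.123 -0.001]
  [ 0.505  0.116 -0.001]
  [ 0.564  0.109 -0.002]
  [ 0.623  0.102  0.001]
  [ 0.684  0.095 -0.001]]

 [[-0.34   0.264 -0.751]
  [-0.127  0.239 -0.75 ]
  [ 0.372  0.075 -0.001]
  [ 0.435  0.068 -0.   ]
  [ 0.498  0.061 -0.   ]
  [ 0.561  0.054 -0.002]
  [ 0.624  0.046 -0.002]
  [ 0.686  0.039 -0.   ]]

 [[ 0.11   0.035 -0.136]
  [ 0.109  0.027 -0.287]
  [ 0.358  0.014 -0.001]
  [ 0.425  0.007 -0.   ]
  [ 0.491  0.002  0.046]
  [ 0.548 -0.005  0.044]
  [ 0.605 -0.012  0.044]
  [ 0.663 -0.018  0.043]]

 [[ 0.11  -0.054 -0.099]
  [ 0.109 -0.092 -0.233]
  [-0.015 -0.222 -0.749]
  [ 0.413 -0.062 -0.001]
  [ 0.484 -0.058  0.042]
  [ 0.545 -0.064  0.044]
  [ 0.606 -0.072  0.043]
  [ 0.659 -0.075  0.054]]

 [[ 0.15  -0.123 -0.026]
  [-0.328 -0.452 -0.749]
  [-0.074 -0.48  -0.746]
  [ 0.4   -0.138  0.   ]
  [ 0.486 -0.038  0.208]
  [ 0.541 -0.132  0.043]
  [ 0.605 -0.139  0.043]
  [ 0.669 -0.146  0.044]]

 [[-0.505 -0.602 -0.588]
  [ 0.435 -0.031  0.246]
  [ 0.45  -0.035  0.243]
  [ 0.471 -0.03   0.253]
  [ 0.466 -0.221  0.017]
  [ 0.502 -0.035  0.251]
  [ 0.521 -0.042  0.244]
  [ 0.538 -0.044  0.245]]]
```

View pics/w1.png

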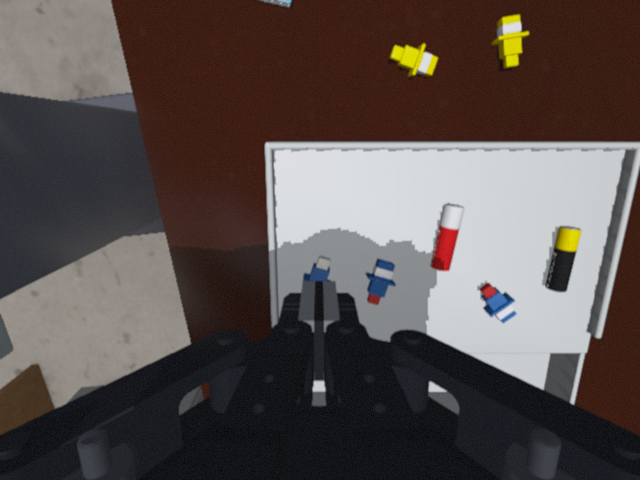

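The wrist view shows the fingers lined up behind the first adapter, whose rear end is at (322,262). The second adapter is at (382,265)-(374,298), the third at (487,289)-(508,315), and the batteries are clear.

```bash
python3 - <<'E'
from h import *
P,im,d=cloud('w1')
O=np.array([.569,-.117]);a=np.radians(-6.6);R=np.array([[np.cos(a),-np.sin(a)],[np.sin(a),np.cos(a)]])
for u,v in [(322,262),(316,274),(383,264),(381,277),(374,299),(452,208),(442,267),(487,289),(497,303),(508,316),(568,231),(556,288),(500,353),(571,353),(273,152),(626,152)]:
    p=P[v,u]; print((u,v),p.round(3),(R.T@(p[:2]-O)).round(3))
E
```

```text
(322, 262) [ 0.484 -0.072  0.053] [-0.089  0.035]
(316, 274) [ 0.479 -0.08   0.055] [-0.094  0.026]
(383, 264) [ 0.529 -0.079  0.052] [-0.044  0.033]
(381, 277) [ 0.527 -0.089  0.053] [-0.045  0.023]
(374, 299) [ 0.52  -0.106  0.054] [-0.05   0.005]
(452, 208) [ 0.58  -0.041  0.057] [0.002 0.077]
(442, 267) [ 0.572 -0.084  0.058] [-0.001  0.033]
(487, 289) [ 0.606 -0.108  0.054] [0.036 0.014]
(497, 303) [ 0.613 -0.12   0.055] [0.044 0.002]
(508, 316) [ 0.622 -0.132  0.054] [ 0.055 -0.009]
(568, 231) [ 0.663 -0.068  0.056] [0.088 0.059]
(556, 288) [ 0.656 -0.112  0.056] [0.086 0.015]
(500, 353) [ 0.622 -0.172  0.043] [ 0.059 -0.048]
(571, 353) [ 0.68  -0.178  0.043] [ 0.117 -0.048]
(273, 152) [0.459 0.011 0.045] [-0.124  0.115]
(626, 152) [ 0.707 -0.018  0.046] [0.126 0.114]
```

Call:
play_rows:
  motion:
    - {"slide": [0, 0, -0.04], "rot": [0, 0, 0], "jaw": 0}
    - {"slide": [0, 0, -0.08], "rot": [0, 0, 0], "jaw": 0}
    - {"slide": [0, 0, -0.11], "rot": [0, 0, 0], "jaw": 0}
    - {"slide": [0, 0, -0.122], "rot": [0, 0, 0], "jaw": 0}
    - {"slide": [0, 0, -0.122], "rot": [0, 0, 0], "jaw": 0}
    - {"slide": [-0.001, -0.01, -0.122], "rot": [0, 0, 0], "jaw": 0}
    - {"slide": [-0.002, -0.02, -0.122], "rot": [0, 0, 0], "jaw": 0}
    - {"slide": [-0.0035, -0.03, -0.122], "rot": [0, 0, 0], "jaw": 0}
    - {"slide": [-0.0045, -0.04, -0.122], "rot": [0, 0, 0], "jaw": 0}
    - {"slide": [-0.006, -0.05, -0.122], "rot": [0, 0, 0], "jaw": 0}
    - {"slide": [-0.007, -0.06, -0.122], "rot": [0, 0, 0], "jaw": 0}
    - {"slide": [-0.008, -0.07, -0.122], "rot": [0, 0, 0], "jaw": 0}
    - {"slide": [-0.009, -0.08, -0.122], "rot": [0, 0, 0], "jaw": 0}
    - {"slide": [-0.0105, -0.09, -0.122], "rot": [0, 0, 0], "jaw": 0}
    - {"slide": [-0.0115, -0.1, -0.122], "rot": [0, 0, 0], "jaw": 0}
    - {"slide": [-0.0125, -0.11, -0.122], "rot": [0, 0, 0], "jaw": 0}
    - {"slide": [-0.014, -0.12, -0.122], "rot": [0, 0, 0], "jaw": 0}
    - {"slide": [-0.0145, -0.128, -0.122], "rot": [0, 0, 0], "jaw": 0}
    - {"slide": [-0.0145, -0.128, -0.122], "rot": [0, 0, 0], "jaw": 0}

```text
time: 3.07
position: [0.47, -0.177, 0.0493]
ee_rot: [0.0, 0.747, 0.665, -0.0]
contact_force: [0.1, 0.2, -0.1]
width: -0.002
finger_force: 0.0
```

Call:
play_rows:
  motion:
    - {"slide": [0, 0, 0.035], "rot": [0, 0, 0], "jaw": 0}
    - {"slide": [0, 0, 0.06], "rot": [0, 0, 0], "jaw": 0}
    - {"slide": [0.015, 0.035, 0.06], "rot": [0, 0, 0], "jaw": 0}
    - {"slide": [0.03, 0.07, 0.06], "rot": [0, 0, 0], "jaw": 0}
    - {"slide": [0.045, 0.1, 0.06], "rot": [0, 0, 0], "jaw": 0}
    - {"slide": [0.06, 0.126, 0.06], "rot": [0, 0, 0], "jaw": 0}
    - {"slide": [0.06, 0.126, 0.06], "rot": [0, 0, 0], "jaw": 0}
    - {"slide": [0.06, 0.126, 0.03], "rot": [0, 0, 0], "jaw": 0}
    - {"slide": [0.06, 0.126, 0.0], "rot": [0, 0, 0], "jaw": 0}
    - {"slide": [0.06, 0.126, 0.0], "rot": [0, 0, 0], "jaw": 0}

```text
time: 3.9
position: [0.5285, -0.049, 0.0457]
ee_rot: [-0.001, 0.746, 0.666, -0.001]
contact_force: [-1.4, 0.2, -0.1]
width: 0.001
finger_force: 0.0
```

Call:
play_rows:
  motion:
    - {"slide": [-0.001, -0.01, 0], "rot": [0, 0, 0], "jaw": 0}
    - {"slide": [-0.002, -0.02, 0], "rot": [0, 0, 0], "jaw": 0}
    - {"slide": [-0.0035, -0.03, 0], "rot": [0, 0, 0], "jaw": 0}
    - {"slide": [-0.0045, -0.04, 0], "rot": [0, 0, 0], "jaw": 0}
    - {"slide": [-0.006, -0.05, 0], "rot": [0, 0, 0], "jaw": 0}
    - {"slide": [-0.007, -0.06, 0], "rot": [0, 0, 0], "jaw": 0}
    - {"slide": [-0.008, -0.07, 0], "rot": [0, 0, 0], "jaw": 0}
    - {"slide": [-0.009, -0.08, 0], "rot": [0, 0, 0], "jaw": 0}
    - {"slide": [-0.0105, -0.09, 0], "rot": [0, 0, 0], "jaw": 0}
    - {"slide": [-0.0115, -0.1, 0], "rot": [0, 0, 0], "jaw": 0}
    - {"slide": [-0.0125, -0.11, 0], "rot": [0, 0, 0], "jaw": 0}
    - {"slide": [-0.014, -0.12, 0], "rot": [0, 0, 0], "jaw": 0}
    - {"slide": [-0.0145, -0.13, 0], "rot": [0, 0, 0], "jaw": 0}
    - {"slide": [-0.0145, -0.13, 0], "rot": [0, 0, 0], "jaw": 0}

```text
time: 5.07
position: [0.5155, -0.1814, 0.0493]
ee_rot: [0.0, 0.747, 0.665, -0.0]
contact_force: [0.1, 0.0, 0.0]
width: -0.004
finger_force: 0.0
```

Call:
play_rows:
  motion:
    - {"slide": [0, 0, 0.035], "rot": [0, 0, 0], "jaw": 0}
    - {"slide": [0, 0, 0.06], "rot": [0, 0, 0], "jaw": 0}
    - {"slide": [0.025, 0.025, 0.06], "rot": [0, 0, 0], "jaw": 0}
    - {"slide": [0.05, 0.05, 0.06], "rot": [0, 0, 0], "jaw": 0}
    - {"slide": [0.08, 0.075, 0.06], "rot": [0, 0, 0], "jaw": 0}
    - {"slide": [0.104, 0.097, 0.06], "rot": [0, 0, 0], "jaw": 0}
    - {"slide": [0.104, 0.097, 0.06], "rot": [0, 0, 0], "jaw": 0}
    - {"slide": [0.104, 0.097, 0.06], "rot": [0, 0, 0], "jaw": 0}

```text
time: 5.73
position: [0.6203, -0.0811, 0.1087]
ee_rot: [-0.0, 0.746, 0.666, -0.0]
contact_force: [-0.1, 0.0, 0.3]
width: 0.001
finger_force: 0.0
```

```bash
python3 - <<'E'
from h import *
look('wrist','w2'); o=manip.get_obs(); print(o['time'],o['position'])
E
```

```text
5.7833 [ 0.61947583 -0.08207715  0.10884372]
```

View pics/w2.png

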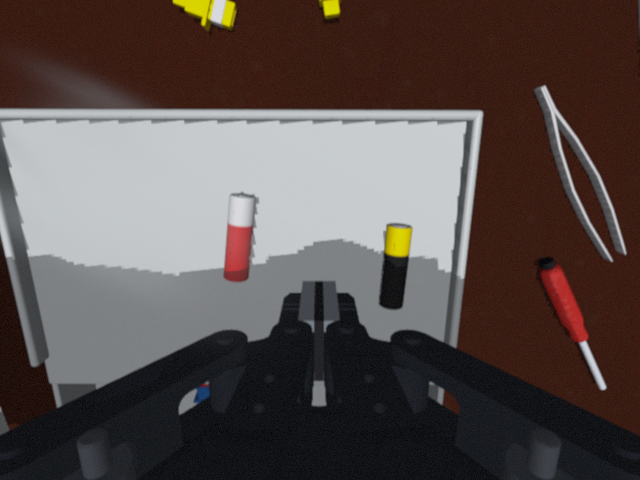

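The wrist view shows both batteries undisturbed at (240,237) and (397,265), with the fingers between them. The two swept adapters are off the platform.

Call:
play_rows:
  motion:
    - {"slide": [0, 0, -0.03], "rot": [0, 0, 0], "jaw": 0}
    - {"slide": [0, 0, -0.05], "rot": [0, 0, 0], "jaw": 0}
    - {"slide": [0, 0, -0.06], "rot": [0, 0, 0], "jaw": 0}
    - {"slide": [0, 0, -0.06], "rot": [0, 0, 0], "jaw": 0}
    - {"slide": [-0.001, -0.01, -0.06], "rot": [0, 0, 0], "jaw": 0}
    - {"slide": [-0.002, -0.02, -0.06], "rot": [0, 0, 0], "jaw": 0}
    - {"slide": [-0.0035, -0.03, -0.06], "rot": [0, 0, 0], "jaw": 0}
    - {"slide": [-0.0045, -0.04, -0.06], "rot": [0, 0, 0], "jaw": 0}
    - {"slide": [-0.006, -0.05, -0.06], "rot": [0, 0, 0], "jaw": 0}
    - {"slide": [-0.007, -0.06, -0.06], "rot": [0, 0, 0], "jaw": 0}
    - {"slide": [-0.008, -0.07, -0.06], "rot": [0, 0, 0], "jaw": 0}
    - {"slide": [-0.009, -0.08, -0.06], "rot": [0, 0, 0], "jaw": 0}
    - {"slide": [-0.0105, -0.09, -0.06], "rot": [0, 0, 0], "jaw": 0}
    - {"slide": [-0.0115, -0.1, -0.06], "rot": [0, 0, 0], "jaw": 0}
    - {"slide": [-0.0125, -0.11, -0.06], "rot": [0, 0, 0], "jaw": 0}
    - {"slide": [-0.0125, -0.11, -0.06], "rot": [0, 0, 0], "jaw": 0}

```text
time: 7.12
position: [0.6069, -0.1945, 0.0493]
ee_rot: [0.0, 0.747, 0.665, -0.0]
contact_force: [-0.1, 0.0, 0.3]
width: -0.004
finger_force: 0.0
```

Call:
play_rows:
  motion:
    - {"slide": [0, 0, 0.04], "rot": [0, 0, 0], "jaw": 0}
    - {"slide": [0, 0, 0.08], "rot": [0, 0, 0], "jaw": 0}
    - {"slide": [0, 0, 0.12], "rot": [0, 0, 0], "jaw": 0}
    - {"slide": [0, 0, 0.145], "rot": [0, 0, 0], "jaw": 0}
    - {"slide": [0, 0, 0.145], "rot": [0, 0, 0], "jaw": 0}
    - {"slide": [-0.015, -0.03, 0.145], "rot": [0, 0, 0], "jaw": 0}
    - {"slide": [-0.03, -0.06, 0.145], "rot": [0, 0, 0], "jaw": 0}
    - {"slide": [-0.045, -0.09, 0.145], "rot": [0, 0, 0], "jaw": 0}
    - {"slide": [-0.06, -0.118, 0.145], "rot": [0, 0, 0], "jaw": 0}
    - {"slide": [-0.06, -0.118, 0.145], "rot": [0, 0, 0], "jaw": 0}
    - {"slide": [-0.06, -0.118, 0.145], "rot": [0, 0, 0], "jaw": 0}

```text
time: 8.03
position: [0.5463, -0.3116, 0.1939]
ee_rot: [-0.0, 0.747, 0.664, -0.0]
contact_force: [-0.3, 0.3, 0.2]
width: -0.005
finger_force: 0.0
```

```bash
python3 - <<'E'
from h import *
look('wrist','w3'); look('top','top1'); o=manip.get_obs(); print(o['time'],o['position'])
c=np.load('pics/top1.npz')['im'][150:350,215:455,::-1]; c=cv2.resize(c,None,fx=2,fy=2,interpolation=cv2.INTER_CUBIC)
w=cv2.resize(np.load('pics/w3.npz')['im'][:,:,::-1],(480,360))
cv2.imwrite('pics/v3.png',np.vstack([c[:240+160],w])[:, :][:760] if False else np.hstack([cv2.resize(c,(400,333)),cv2.resize(w,(400,333))]))
E
```

```text
8.1333 [ 0.54733408 -0.30997946  0.19406981]
```

View pics/v3.png

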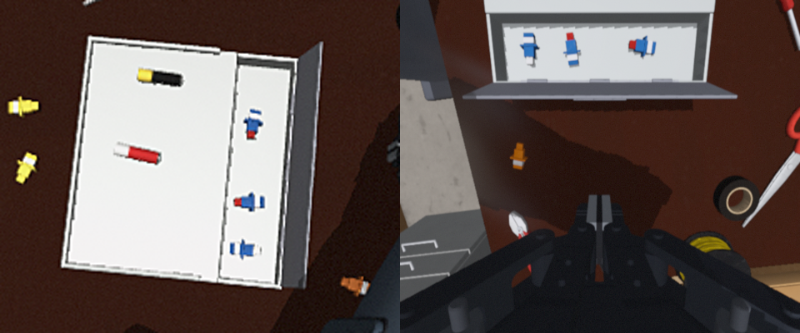

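Left panel: the three adapters lie in the trough at (253,123), (248,202) and (245,248), and the batteries are unmoved. Right panel: the fingers stand outside the flap. Next I push the flap.

Call:
play_rows:
  motion:
    - {"slide": [0, 0, -0.035], "rot": [0, 0, 0], "jaw": 0}
    - {"slide": [0, 0, -0.07], "rot": [0, 0, 0], "jaw": 0}
    - {"slide": [0, 0, -0.104], "rot": [0, 0, 0], "jaw": 0}
    - {"slide": [0, 0, -0.104], "rot": [0, 0, 0], "jaw": 0}
    - {"slide": [0.001, 0.01, -0.104], "rot": [0, 0, 0], "jaw": 0}
    - {"slide": [0.0025, 0.02, -0.104], "rot": [0, 0, 0], "jaw": 0}
    - {"slide": [0.0035, 0.03, -0.104], "rot": [0, 0, 0], "jaw": 0}
    - {"slide": [0.0045, 0.04, -0.104], "rot": [0, 0, 0], "jaw": 0}
    - {"slide": [0.006, 0.05, -0.104], "rot": [0, 0, 0], "jaw": 0}
    - {"slide": [0.007, 0.06, -0.104], "rot": [0, 0, 0], "jaw": 0}
    - {"slide": [0.008, 0.07, -0.104], "rot": [0, 0, 0], "jaw": 0}
    - {"slide": [0.009, 0.08, -0.104], "rot": [0, 0, 0], "jaw": 0}
    - {"slide": [0.0105, 0.09, -0.104], "rot": [0, 0, 0], "jaw": 0}
    - {"slide": [0.0115, 0.098, -0.104], "rot": [0, 0, 0], "jaw": 0}
    - {"slide": [0.0115, 0.098, -0.104], "rot": [0, 0, 0], "jaw": 0}

```text
time: 9.38
position: [0.5588, -0.2109, 0.0903]
ee_rot: [-0.0, 0.746, 0.666, 0.0]
contact_force: [0.4, -0.6, 0.2]
width: -0.003
finger_force: 0.0
```

Call:
play_rows:
  motion:
    - {"slide": [0.0005, 0.005, -0.005], "rot": [0, 0, 0], "jaw": 0}
    - {"slide": [0.001, 0.01, -0.01], "rot": [0, 0, 0], "jaw": 0}
    - {"slide": [0.002, 0.016, -0.015], "rot": [0, 0, 0], "jaw": 0}
    - {"slide": [0.0025, 0.022, -0.02], "rot": [0, 0, 0], "jaw": 0}
    - {"slide": [0.003, 0.027, -0.025], "rot": [0, 0, 0], "jaw": 0}
    - {"slide": [0.0035, 0.031, -0.03], "rot": [0, 0, 0], "jaw": 0}
    - {"slide": [0.004, 0.034, -0.034], "rot": [0, 0, 0], "jaw": 0}
    - {"slide": [0.004, 0.036, -0.038], "rot": [0, 0, 0], "jaw": 0}
    - {"slide": [0.004, 0.036, -0.04], "rot": [0, 0, 0], "jaw": 0}
    - {"slide": [0.004, 0.036, -0.04], "rot": [0, 0, 0], "jaw": 0}

```text
time: 10.22
position: [0.5623, -0.1764, 0.0498]
ee_rot: [-0.0, 0.747, 0.665, -0.0]
contact_force: [0.1, -0.5, -0.3]
width: -0.002
finger_force: 0.0
```

Press down in small steps.

Call:
play_rows:
  motion:
    - {"slide": [0, 0, -0.001], "rot": [0, 0, 0], "jaw": 0}
    - {"slide": [0, 0, -0.002], "rot": [0, 0, 0], "jaw": 0}
    - {"slide": [0, 0, -0.003], "rot": [0, 0, 0], "jaw": 0}
    - {"slide": [0, 0, -0.003], "rot": [0, 0, 0], "jaw": 0}

```text
time: 10.55
position: [0.5628, -0.1768, 0.048]
ee_rot: [0.0, 0.747, 0.665, 0.0]
contact_force: [-3.6, 1.1, 7.6]
width: -0.0
finger_force: 3.6
```

Call:
play_rows:
  motion:
    - {"slide": [0, 0, -0.001], "rot": [0, 0, 0], "jaw": 0}
    - {"slide": [0, 0, -0.002], "rot": [0, 0, 0], "jaw": 0}
    - {"slide": [0, 0, -0.002], "rot": [0, 0, 0], "jaw": 0}

```text
time: 10.8
position: [0.563, -0.1768, 0.0476]
ee_rot: [0.001, 0.747, 0.665, 0.001]
contact_force: [-12.2, 3.6, 33.5]
width: -0.001
finger_force: 16.7
```

Call:
play_rows:
  motion:
    - {"slide": [0, 0, 0.02], "rot": [0, 0, 0], "jaw": 0}
    - {"slide": [0, 0, 0.06], "rot": [0, 0, 0], "jaw": 0}
    - {"slide": [0, 0, 0.1], "rot": [0, 0, 0], "jaw": 0}
    - {"slide": [0, 0.03, 0.13], "rot": [0, 0, 0], "jaw": 0}
    - {"slide": [0, 0.06, 0.15], "rot": [0, 0, 0], "jaw": 0}
    - {"slide": [0, 0.08, 0.15], "rot": [0, 0, 0], "jaw": 0}
    - {"slide": [0, 0.08, 0.15], "rot": [0, 0, 0], "jaw": 0}

```text
time: 11.38
position: [0.5635, -0.0937, 0.1971]
ee_rot: [0.001, 0.746, 0.666, 0.001]
contact_force: [-0.2, 0.5, -0.7]
width: 0.001
finger_force: 0.0
```

```bash
python3 - <<'E'
from h import *
look('wrist','w4'); look('scene','sc4');o=manip.get_obs(); print(o['time'],o['position'])
P,im,d=cloud('w4')
O=np.array([.569,-.117]);a=np.radians(-6.6);R=np.array([[np.cos(a),-np.sin(a)],[np.sin(a),np.cos(a)]])
q=(P[...,:2]-O)@R
for x in (-.1,-.06,.06,.1):
  for y in (-.11,-.09,-.07,-.05,-.035):
    m=(abs(q[...,0]-x)<.008)&(abs(q[...,1]-y)<.004)&(P[...,2]<.1); print(x,y,m.sum(),np.median(P[m][:,2]).round(4) if m.any() else None)
w=np.load('pics/w4.npz')['im'][:,:,::-1];s=np.load('pics/sc4.npz')['im'][180:340,190:430,::-1]
cv2.imwrite('pics/v4.png',np.hstack([cv2.resize(w,(400,300)),cv2.resize(s,(400,300))]))
E
```

```text
11.4833 [ 0.56268141 -0.09618732  0.19546614]
-0.1 -0.11 0 None
-0.1 -0.09 0 None
-0.1 -0.07 153 0.0475
-0.1 -0.05 165 0.0474
-0.1 -0.035 162 0.0434
-0.06 -0.11 0 None
-0.06 -0.09 0 None
-0.06 -0.07 159 0.0476
-0.06 -0.05 157 0.0474
-0.06 -0.035 159 0.0435
0.06 -0.11 0 None
0.06 -0.09 0 None
0.06 -0.07 157 0.0474
0.06 -0.05 156 0.0474
0.06 -0.035 157 0.0435
0.1 -0.11 0 None
0.1 -0.09 6 0.0476
0.1 -0.07 157 0.0475
0.1 -0.05 155 0.0474
0.1 -0.035 155 0.0434
```

View pics/v4.png

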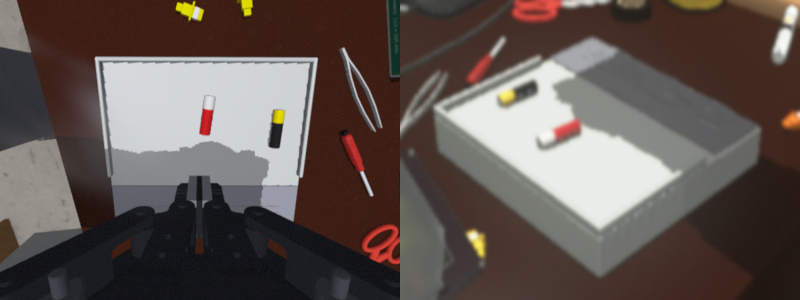

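The flap lies flat (about 47.5 mm high everywhere I could measure), both batteries are in place, and the robot is clear.

```bash
python3 -c "
from workcell import manip
print(manip.job_done())"
```

```text
the job is handed in; nothing more can be done
None
```

I swept all three adapters into the trough, left both batteries where they lay, pressed the flap fully shut, and handed the job in at about 11.5 s.

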